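Nip a glued brush handle in the screw press

ROBOT

A 7-joint arm with a two-finger parallel gripper is mounted at the origin on the work surface. World frame = base frame: x ahead of the robot, y to its left, z up, the work surface at z = 0. Lengths are in m, angles in rad, forces in N, time in s.
With the tool pointing down it reaches from about 0.4 to 0.85 m from the base axis. Payload 10.4 kg.
Tool frame: the origin (TCP) lies midway between the tips of the shut fingers; the grasp point (between the pads) lies 19 mm behind it; z points along the fingers, y is the line along which they close (so a half turn about z gives the same grasp; the last joint's range is limited). The gripper opens to 87 mm and grips with 3 to 60 N. Pads are 19 mm wide; open, the fingers measure 117 mm over their backs; the gripper's body (75 mm by 190 mm) begins 51 mm behind the grasp point.
Start: joints at [1.123, 0.332, -0.065, 1.46, 0.022, 1.35, -0.088], TCP at [0.258, -0.569, 0.223] pointing down, gripper open.
Joint ranges: [-2.6, 2.6], [-0.5, 2.12], [-1.47, 1.34], [0.16, 2.42], [-1.27, 4.41], [0.06, 2.06], [-2.6, 2.6]. Speed limits (rad/s): [2.22, 2.22, 2.79, 2.79, 3.14, 3.14, 3.14].

INTERFACE

Orientations are given as a unit quaternion [x, y, z, w].
In Python, from bench import r gives the robot as it stands.
- The arm moves only by the tool arm_command, never from a script. Its argument "moves" is one flat list of numbers, 4 for each row, row after row: the shift along the tool's x, y, z in cm, then the turn about the tool's z in degrees. A call has 1 to 12 rows; each row shifts and turns the commanded pose from where the row before left it, along the tool's axes as they then stand; what a row does not reach is not made up. A row lasts 1/12 s, in which the tool goes at most 41.7 mm and 7.16 degrees, less where a joint would pass 70% of its speed; a pose out of reach is approached as far as the arm can. A call with a gripper value outside its range is refused whole. "fingers" is the opening in per cent of the stroke, from 0 (shut) to 100 (fully open), set as the call begins (left out, the last holds). The fingers move at their own pace and stop on an object; "squeeze" is the grip in N (left out, the last holds). Time passes only in rows, so rows that do not move let the fingers close. It gives the time, the measured TCP pose, the force, the opening and the grip force at its end, in the units of the state.
- r.read_state(): the state, without advancing time (a new reading comes with each control period).
- r.camera(name): name is "scene" or "side" or "wrist"; returns the picture (420x560x3 uint8, red, green, blue); there is no depth.
- r.camera_info(name): a dict with "fx", "fy", "cx", "cy" (pixels), "k1" (the pictures are not rectified: a ray, as slopes to the right and down, at radius r is drawn at 1 + k1 r^2 times it, then the intrinsics apply), "origin" and "attitude" of the camera in the world. Camera axes: x right, y up, looking along -z (the intrinsics and any distortion apply to the point x, -y, -z); pixel columns grow to the right and rows downward; lengths in m; the calibration is good to about 2 mm. A picture is of the moment at which its call begins: read the wrist's pose just before it. camera_info takes no time and is no camera call; for the wrist camera it gives the pose at the moment of the call.
- r.close_job(): hands the job in; it is judged then, once.
The state is a dict: "time": time; "joint_positions": joint angles; "joint_vel": joint speeds; "joint_torque": joint torques, N m; "ee_pos": TCP position; "eef_rot": TCP orientation; "ft_force": force on the tool from outside, world axes, zero at the start; "torque": the same for the moment, N m; "width": finger opening in m; "grip_force": force on a finger pad.
Only numpy, scipy, OpenCV 4.12 (cv2) and the standard library are available. Lean on these libraries where they do the work, as an engineer would, in place of code of your own. Each camera call takes 0.05 s, during which the arm holds its last target. There are 200 camera calls.

TASK

Slide the glued-up brush handle gently along its channel until it is fully home against the end stop of the little green press. Then turn the red handwheel anticlockwise (seen from above) by its black crank handle, letting your hand rise with the stem, until you feel the handle nipped against the sprung jaw and the turning push has grown by about 5 N; stop there, so that it is firmly held but not crushed, and let go. Leave the brush pot, flask and cup alone.

Things in the scene. Friction and masses are not known exactly. Their poses are not given: they have to be found in the camera images.
- press: Green cast glue press bolted to the bench, base 180 x 150 x 12 mm. Origin: on the bench, under the vertical stem's axis. z up; +x is the direction in which the brush handle is pushed in; the mouth opens to -x. Two cheeks and a bridge (top at z = 162 mm, an arm of it reaching to x = -82 mm, 34 mm wide) stand round the stem.
- platen: Aluminium lower jaw carried straight up by the stem. Origin on the stem axis at the height of its top face (55 mm above the bench at the start); axes as the press. Its channel, 40 mm wide with rims 7 mm high, runs from x = -145 mm to the end stop's face at x = -30 mm (14 mm high). It rises 8 mm per radian (50 mm per turn) of the wheel, 44 mm in all, and stays where it is left.
- wheel_hub (a point): Centre of the red horizontal handwheel (rim circle radius 48 mm, bar 11 mm thick) on the stem axis, 194 mm above the bench at the start; rises and turns with the stem. Turning takes a tangential push at the crank of about 12 N in motion (less reads while the hand pauses), and 1.7 N more per 10 N of nip. Right nip: 20 to 50 N (3.3 to 8.3 N more push than free); over 75 N crushes the work.
- crank_grip (a point): Point on the axis of the black upright crank handle (round, 18 mm diameter, 42 mm tall, spins freely on its own pin) that stands on the rim, 48 mm from the wheel axis, at any angle round the wheel at the start. The point is 24 mm above the handle's foot and 18 mm below its top; the rim's top lies 26 mm below it.
- blank: Flat wooden brush handle glued from two halves, pale below and darker above, 120 (x) x 36 (y) x 16 (z) mm, 60 g, loose in the channel. Origin: centre of its underside; x along its length, +x towards the end stop. It starts 15 to 40 mm short of the stop.
- blank_tail (a point): Middle of the end face by which the blank is pushed (8 mm above its underside, its -x end).
- blank_front (a point): Middle of the other end face (8 mm above its underside, its +x end), which must meet the end stop.
- brush_pot: White pot, 80 mm diameter, 100 mm tall, full of brushes standing to about 190 mm. Origin: centre of its underside. Leave alone.
- flask: Copper-coloured flask, 64 mm diameter, 190 mm tall. Origin: centre of its underside. Leave alone.
- blue_cup: Blue cup, 80 mm across, 60 mm tall. Origin: centre of its underside. Leave alone.
- jaw_middle (a point): Fixed point of the press at x = -66, z = 95 mm. The sprung upper jaw hangs here under the bridge's arm: a dark steel pad 56 x 32 x 10 mm. Its underside is set anywhere from 8 mm below to 8 mm above this point, differently every time and not reported: it must be felt. The pad gives upward on a spring of 10 N per mm, up to 10 mm.
Things that resemble listed ones, but are neither listed nor needed, are in the scene too. Of the things that look like the blank, the middle-sized one is meant.

How it is judged:
By the outcome, as a careful person would: the job done as asked, in the order asked, and still so for the second after the job is handed in, with the robot touching nothing.
It also fails if it takes over 69 s, if anything falls off the work surface, if the arm or the gripper's body presses on something with over 40 N, if the wrist force passes 120 N, or if a joint passes its speed limit or range.

## Working session

There is one attempt and no reset: what is moved stays moved. The work goes in short steps, Python scripts to look and compute and a tool call to move; the robot and the scene stay as the last step left them, time stands still between calls to the robot, and variables do not carry over. Pictures are saved under pics/ and viewed, at most 10 in all, crops included, and the job is handed in when it is done.

Besides the shell and the picture viewer there is one more tool, called by a JSON object that holds its "method" and its "body", one argument or row to a line. arm_command: Moves the arm, as the interface text tells. Its arguments: {"type":"object","properties":{"moves":{"type":"array"},"fingers":{"type":"number"},"squeeze":{"type":"number"}},"required":["moves"]}

```bash
mkdir -p pics; ls
python3 - <<'E'
from bench import r
import cv2
for n in("scene","side"):
    im=r.camera(n); cv2.imwrite(f"pics/{n}0.png",im[:,:,::-1]); print(n,r.camera_info(n))
s=r.read_state();print(s["time"],s["ee_pos"],s["eef_rot"],s["width"])
E
```

```text
pics
scene {'fx': 440.8428271289446, 'fy': 440.8428271289446, 'cx': 280.3525926159843, 'cy': 210.7378462114109, 'k1': 0.03109766070659549, 'origin': array([ 0.94271083, -0.62609308,  1.01080613]), 'attitude': array([0.33077114, 0.09254016, 0.22847699, 0.91094733])}
side {'fx': 536.1609234559987, 'fy': 536.1609234559987, 'cx': 273.6632498763819, 'cy': 199.8124265240343, 'k1': 0.06257285987605703, 'origin': array([-0.0822624 ,  0.8833799 ,  0.94623879]), 'attitude': array([-0.15514576,  0.42970144,  0.84485445, -0.27840154])}
0.1 [ 0.25743606 -0.56913783  0.22181446] [ 9.77520321e-01  2.10840208e-01 -1.80186353e-04 -6.29173052e-04] 0.08710111586232822
```

View pics/scene0.png

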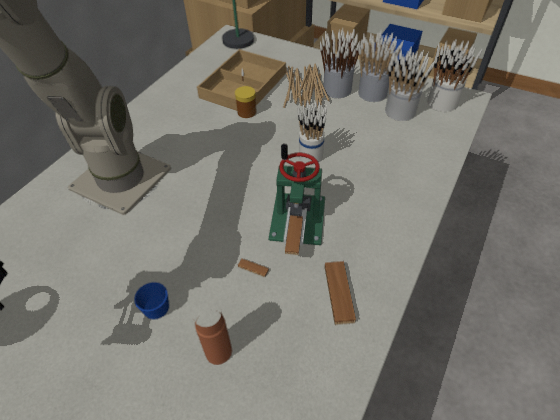

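View pics/side0.png

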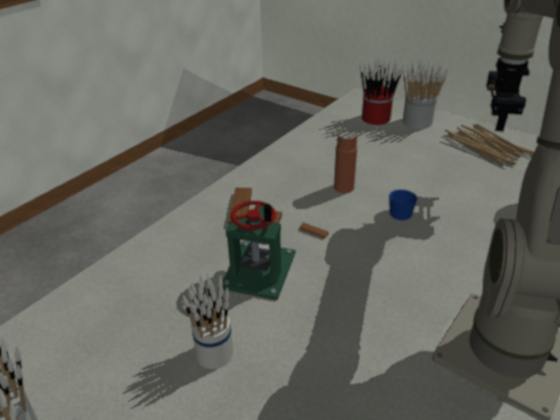

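Blank candidates (scene): one in the press channel (294,235), a short offcut (253,267) and a long board (340,291). The middle-sized one is in the press. I'll check with a crop.

```bash
cat > h.py <<'E'
import numpy as np,cv2
from scipy.spatial.transform import Rotation as R
from scipy.optimize import least_squares
def proj(ci,P):
    p=R.from_quat(ci["attitude"]).inv().apply(np.atleast_2d(P)-ci["origin"])
    s=np.c_[p[:,0]/-p[:,2],-p[:,1]/-p[:,2]]
    s=s*(1+ci["k1"]*(s**2).sum(1,keepdims=True))
    return s*[ci["fx"],ci["fy"]]+[ci["cx"],ci["cy"]]
def onz(ci,uv,z):
    f=lambda q:(proj(ci,[q[0],q[1],z])[0]-uv)
    return least_squares(f,[0.6,-0.2]).x
def tri(obs):
    return least_squares(lambda P:np.concatenate([proj(c,P)[0]-u for c,u in obs]),[0.6,-.2,.1])
E
python3 - <<'E'
import cv2
from bench import r
from h import *
a=cv2.imread("pics/scene0.png")[135:265,240:370]; b=cv2.imread("pics/side0.png")[180:310,205:335]
cv2.imwrite("pics/c0.png",cv2.resize(cv2.hconcat([a,b]),None,fx=3.07,fy=3.07,interpolation=cv2.INTER_CUBIC))
cs,cd=r.camera_info("scene"),r.camera_info("side")
t=tri([(cs,[299,167]),(cd,[254,215])]);print(t.x,t.fun)
for u in([285,197],[270,236],[323,243],[325,198]):print(onz(cs,u,.012))
E
```

```text
[0.56963223 0.12990298 0.19130821] [-0.71527532  0.13326793 -0.6346966  -0.08114036]
[0.51111939 0.1610783 ]
[0.54344848 0.01061405]
[0.686128   0.05828647]
[0.62047176 0.21369484]
```

View pics/c0.png

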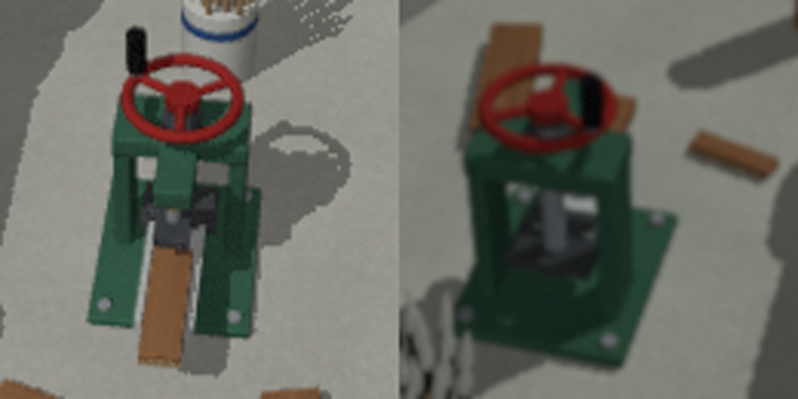

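The crop confirms the mid-sized blank lies in the channel (tail near crop (160,360)) and the crank stands at the rear-left of the wheel (scene (284,150), side (268,210)). Next I'll fit the press pose.

Run:
```python
from bench import r
from h import *
cs,cd=r.camera_info("scene"),r.camera_info("side")
S=lambda x,y:[240+x/3.07,135+y/3.07]
D=lambda x,y:[205+(x-399)/3.07,180+y/3.07]
# press-frame: base corners (xb front, xr=xb+.18), hub
def model(q):
    x,y,yaw,xf=q; M=R.from_euler('z',yaw)
    T=lambda p:M.apply(p)+[x,y,0]
    L=[(cs,S(90,322),[xf,.075,.006]),(cs,S(252,337),[xf,-.075,.006]),(cd,D(622,365),[xf+.18,.075,.003]),(cd,D(455,335),[xf+.18,-.075,.003]),(cd,D(677,218),[xf,.075,.012]),
       (cs,S(182,98),[0,0,.197]),(cd,D(548,107),[0,0,.197])]
    return np.concatenate([proj(c,T(p))[0]-u for c,u,p in L])
f=least_squares(model,[.57,.13,1.88,-.09],loss='soft_l1');print(f.x,model(f.x).reshape(-1,2).round(1).tolist())
for n,a,b in(("top",S(136,30),D(594,76)),("foot",S(136,74),D(592,124))):
    t=tri([(cs,a),(cd,b)]);print(n,t.x,t.fun.round(1))
print("tail top",onz(cs,S(138,358),.071),onz(cs,S(180,360),.071))
```

```text
[ 0.57092331  0.12924306  1.96512308 -0.10857161] [[-1.1, -0.0], [-0.7, -1.0], [0.6, 0.1], [-4.2, -0.4], [-0.8, -2.9], [-0.6, -1.0], [-0.5, -2.2]]
top [0.52158687 0.13568847 0.2446969 ] [-1.2  0.2 -1.  -0.1]
foot [0.5247713  0.13345813 0.19773509] [-0.3  0.  -0.3 -0. ]
tail top [ 0.6260177  -0.05287938] [ 0.65821008 -0.03818491]
```

{"method": "arm_command", "body": {
  "moves": [0, 0, -3, 0, 0, 0, -3, 0, 1.6, -0.75, -1.5, 0, 3.2, -1.5, 0, 0, 3.2, -1.5, 0, 0, 3.2, -1.5, 0, 0, 3.2, -1.5, 0, 0, 3.2, -1.5, 0, 0, 3.2, -1.5, 0, 0, 3.2, -1.5, 0, 0, 3.2, -1.5, 0, 0, 3.2, -1.5, 0, 0],
  "fingers": 0
}}

```text
time: 1.1
ee_pos: [0.4765, -0.3128, 0.2973]
eef_rot: [0.978, 0.211, -0.0, -0.0]
ft_force: [0.0, -0.4, 0.3]
width: 0.0153
grip_force: 0.0
```

{"method": "arm_command", "body": {
  "moves": [3.2, -1.5, 0, 0, 3.2, -1.5, 0, 0, 3.2, -1.5, 0, 0, 3.2, -1.5, 0, 0, 3.2, -1.5, 0, 0, 3.2, -1.5, 0, 0, 3.2, -1.5, 0, 0, 3.2, -1.5, 0, 0, 1.6, -0.75, 0, 0, 0, 0, 1, -6.8, 0, 0, 1, -6.8, 0, 0, 1, -6.8]
}}

```text
time: 2.1
ee_pos: [0.6712, -0.0854, 0.2665]
eef_rot: [0.923, 0.384, -0.0, -0.0]
ft_force: [-0.5, -0.3, -0.3]
width: 0.0007
grip_force: 0.0
```

{"method": "arm_command", "body": {
  "moves": [0, 0, 1, -6.8, 0, 0, 1, -6.8, 0, 0, 1, -6.8, 0, 0, 1, -6.8, 0, 0, 0, -6.8, 0, 0, 0, -6.8, 0, 0, 0, -6.8, 0, 0, 0, -6.8, 0, 0, 0, -6.8, 0, 0, 0, -6.8, 0, 0, 0, 0, 0, 0, 0, 0]
}}

```text
time: 3.1
ee_pos: [0.671, -0.0862, 0.2271]
eef_rot: [0.555, 0.832, -0.0, -0.0]
ft_force: [-0.3, 0.1, 0.8]
width: 0.0005
grip_force: 0.0
```

Run:
```python
from bench import r
from h import *
s=r.read_state();ci=r.camera_info("wrist");im=r.camera("wrist");cv2.imwrite("pics/w1.png",im[:,:,::-1])
print(s["time"],s["ee_pos"],s["joint_positions"],s["ft_force"],ci["origin"])
print(R.from_quat(s["eef_rot"]).as_matrix().round(3).tolist())
p=np.array([.5709,.1292,0]);M=R.from_euler('z',1.9651)
print(M.inv().apply(s["ee_pos"]-p))
for q in([-.19,.018,.071],[-.19,-.018,.071],[-.145,.02,.062],[-.145,-.02,.062],[-.108,.075,.012],[-.108,-.075,.012]):print(q,proj(ci,M.apply(q)+p).round())
```

```text
3.1 [ 0.67097056 -0.08618105  0.22707929] [ 0.49909588  0.52496711 -0.65779822  1.27053647  0.31349195  1.44820379
  0.26297587] [-0.32851032  0.13049342  0.80882974] [ 0.64592    -0.02484647  0.39005185]
[[-0.383, 0.924, -0.001], [0.924, 0.383, 0.0], [0.001, -0.001, -1.0]]
[-0.23729727 -0.00964963  0.22707929]
[-0.19, 0.018, 0.071] [[248. 139.]]
[-0.19, -0.018, 0.071] [[287. 139.]]
[-0.145, 0.02, 0.062] [[245.  89.]]
[-0.145, -0.02, 0.062] [[289.  89.]]
[-0.108, 0.075, 0.012] [[196.  57.]]
[-0.108, -0.075, 0.012] [[341.  56.]]
```

View pics/w1.png

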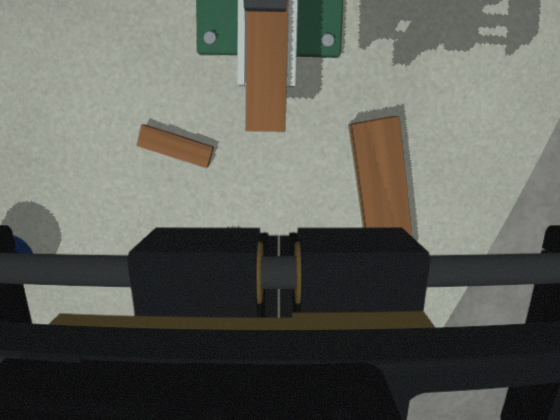

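The wrist view shows the blank tail edge at row 131 (cols 246–286), the platen mouth at row 86, and the channel centred at col 267. That puts the tail at press x ≈ -0.183. I'll descend behind it.

{"method": "arm_command", "body": {
  "moves": [0, -0.5, 2, 0, 0, -0.5, 2, 0, 0, 0, 3, 0, 0, 0, 3, 0, 0, 0, 3, 0, 0, 0, 2.5, 0, 0, 0, 1.4, 0, 0.6, 0, 0, 0, 1.4, 0, 0, 0, 1.2, 0, 0, 0, 0.4, 0, 0, 0, 0, 0, 0, 0],
  "squeeze": 20
}}

```text
time: 4.15
ee_pos: [0.6484, -0.054, 0.0605]
eef_rot: [0.553, 0.833, 0.001, 0.001]
ft_force: [-0.5, 0.2, -1.0]
width: 0.0004
grip_force: 0.0
```

{"method": "arm_command", "body": {
  "moves": [0.2, 0, 0, 0, 0.2, 0, 0, 0, 0.2, 0, 0, 0, 0.2, 0, 0, 0, 0.2, 0, 0, 0, 0.2, 0, 0, 0, 0.2, 0, 0, 0, 0.2, 0, 0, 0, 0.2, 0, 0, 0, 0.2, 0, 0, 0, 0.2, 0, 0, 0, 0.2, 0, 0, 0]
}}

```text
time: 5.15
ee_pos: [0.6387, -0.0345, 0.0586]
eef_rot: [0.554, 0.833, -0.0, 0.0]
ft_force: [0.0, -0.8, 0.6]
width: 0.0009
grip_force: 0.4
```

Run:
```python
from bench import r
from h import *
s=r.read_state();p=np.array([.5709,.1292,0]);M=R.from_euler('z',1.9651)
print(s["time"],M.inv().apply(s["ee_pos"]-p),M.inv().apply(s["ft_force"]))
```

```text
5.15 [-0.17712722  0.00031097  0.05855947] [-0.74117094  0.26308474  0.55506903]
```

{"method": "arm_command", "body": {
  "moves": [0.15, 0, 0, 0, 0.15, 0, 0, 0, 0.15, 0, 0, 0, 0.15, 0, 0, 0, 0.15, 0, 0, 0, 0.15, 0, 0, 0, 0.15, 0, 0, 0, 0.15, 0, 0, 0, 0.1, 0, 0, 0, 0.1, 0, 0, 0]
}}

```text
time: 5.98
ee_pos: [0.6333, -0.0216, 0.0585]
eef_rot: [0.554, 0.833, -0.0, 0.0]
ft_force: [-0.7, -1.2, 0.4]
width: 0.0005
grip_force: 0.4
```

{"method": "arm_command", "body": {
  "moves": [0.1, 0, 0, 0, 0.1, 0, 0, 0, 0.1, 0, 0, 0]
}}

```text
time: 6.23
ee_pos: [0.6322, -0.0189, 0.0586]
eef_rot: [0.554, 0.833, -0.0, 0.0]
ft_force: [0.7, -0.9, 1.6]
width: 0.0001
grip_force: 0.4
```

{"method": "arm_command", "body": {
  "moves": [0.1, 0, 0, 0, 0.1, 0, 0, 0]
}}

```text
time: 6.4
ee_pos: [0.6314, -0.017, 0.0586]
eef_rot: [0.554, 0.833, -0.0, 0.0]
ft_force: [-0.2, -1.5, 0.4]
width: 0.0002
grip_force: 0.4
```

{"method": "arm_command", "body": {
  "moves": [0.1, 0, 0, 0, 0.1, 0, 0, 0]
}}

```text
time: 6.57
ee_pos: [0.631, -0.0168, 0.0586]
eef_rot: [0.554, 0.832, -0.001, 0.001]
ft_force: [3.5, -7.3, -0.1]
width: 0.0001
grip_force: 3.9
```

The force has jumped to about 8 N, so the blank is against the stop. I'll back off straight, rise and look.

{"method": "arm_command", "body": {
  "moves": [0.05, 0, 0, 0, 0, 0, 0, 0]
}}

```text
time: 6.73
ee_pos: [0.6308, -0.0169, 0.0586]
eef_rot: [0.555, 0.832, -0.001, 0.001]
ft_force: [2.5, -6.0, 0.5]
width: 0.0001
grip_force: 3.4
```

{"method": "arm_command", "body": {
  "moves": [-0.5, 0, 0, 0, -1.5, 0, 0, 0, -3, 0, 0, 0, -1, 0, -2, 0, 0, 0, -4, 0, 0, 0, -4, 0, 0, 0, -4, 0, 0, 0, -2.8, 0, 0, 0, 0, 0, 0, 0, 0, 0]
}}

```text
time: 7.57
ee_pos: [0.6546, -0.0706, 0.2283]
eef_rot: [0.554, 0.833, 0.001, 0.001]
ft_force: [0.2, 0.0, -1.2]
width: 0.0003
grip_force: 0.0
```

Run:
```python
from bench import r
from h import *
s=r.read_state();ci=r.camera_info("wrist");im=r.camera("wrist");cv2.imwrite("pics/w2.png",im[:,:,::-1])
p=np.array([.5709,.1292,0]);M=R.from_euler('z',1.9651)
print(s["time"],s["ee_pos"],M.inv().apply(s["ee_pos"]-p),s["ft_force"])
for q in([-.15,.018,.071],[-.15,-.018,.071],[-.145,.02,.062],[-.145,-.02,.062]):print(q,proj(ci,M.apply(q)+p).round())
for a in (55,60,65): print(a,proj(ci,M.apply([.048*np.cos(np.radians(a)),.048*np.sin(np.radians(a)),.2435])+p).round())
```

```text
7.5667 [ 0.65459879 -0.0706308   0.22831497] [-0.21665082 -0.00050803  0.22831497] [ 0.23914504  0.00451954 -1.20610957]
[-0.15, 0.018, 0.071] [[257. 117.]]
[-0.15, -0.018, 0.071] [[297. 117.]]
[-0.145, 0.02, 0.062] [[255. 111.]]
[-0.145, -0.02, 0.062] [[299. 112.]]
55 [[ 197. -227.]]
60 [[ 190. -229.]]
65 [[ 184. -230.]]
```

View pics/w2.png

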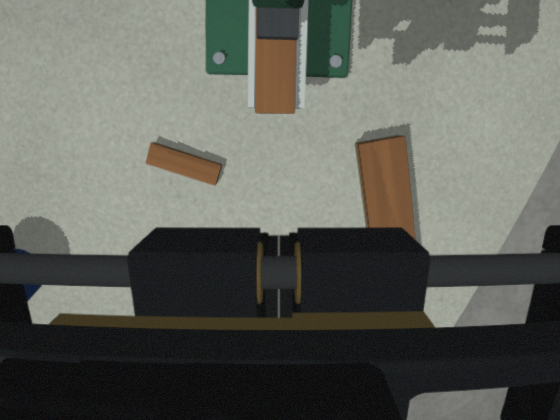

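The blank now protrudes about 5 mm past the platen mouth (tail row 113, mouth row 107), as it should when home. Next I'll look at the crank from above.

{"method": "arm_command", "body": {
  "moves": [0, 0, -3, 0, 0, 0, -4, 0, 0, 0, -4, 0, 2, 0, -2, 0, 3.5, -0.5, 0, 0, 3.5, -0.5, 0, 0, 3.5, -0.5, 0, 0, 2.5, -0.5, 0, 0, 0, 0, 0, 0, 0, 0, 0, 0],
  "fingers": 50
}}

```text
time: 8.45
ee_pos: [0.5764, 0.0614, 0.3555]
eef_rot: [0.553, 0.833, -0.001, -0.0]
ft_force: [0.1, -0.4, 0.1]
width: 0.0428
grip_force: 0.0
```

Run:
```python
from bench import r
from h import *
s=r.read_state();ci=r.camera_info("wrist");im=r.camera("wrist");cv2.imwrite("pics/w3.png",im[:,:,::-1])
p=np.array([.5709,.1292,0]);M=R.from_euler('z',1.9651)
print(s["time"],s["ee_pos"],M.inv().apply(s["ee_pos"]-p),s["width"])
print("hub",proj(ci,M.apply([0,0,.2])+p).round())
for a in (55,60,65): print(a,proj(ci,M.apply([.048*np.cos(np.radians(a)),.048*np.sin(np.radians(a)),.2435])+p).round())
```

```text
8.45 [0.57644512 0.06136316 0.355526  ] [-0.06476157  0.02094095  0.355526  ] 0.04280515291919467
hub [[302. 119.]]
55 [[255.  83.]]
60 [[252.  87.]]
65 [[249.  93.]]
```

View pics/w3.png

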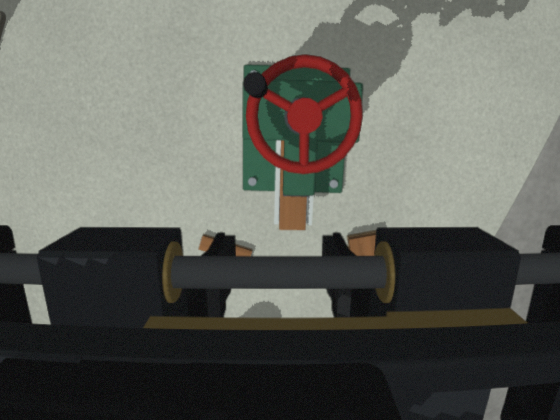

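Run:
```python
from bench import r
from h import *
s=r.read_state();ci=r.camera_info("wrist")
M=R.from_euler('z',1.9651);p=np.array([.5709,.1292,0])
h=np.r_[onz(ci,[304.5,115],.197),0];c=np.r_[onz(ci,[256,84],.2435),0]
for q in(h,c):print(q,M.inv().apply(q-p))
d=M.inv().apply(c-h);print(d,np.hypot(*d[:2]),np.degrees(np.arctan2(d[1],d[0])))
T=R.from_quat(s["eef_rot"]);print("tool shift to crank",T.inv().apply(c+[0,0,.2115]-s["ee_pos"])*100,T.as_matrix().round(3).tolist())
print(s["joint_positions"].round(2))
```

```text
[0.57238196 0.13221735 0.        ] [ 0.00221649 -0.0025274   0.        ]
[0.52620907 0.13757502 0.        ] [0.02490106 0.03804415 0.        ]
[0.02268457 0.04057155 0.        ] 0.04648269030632123 60.78934962622101
tool shift to crank [ 9.14082441 -1.66015476 14.38269921] [[-0.387, 0.922, -0.002], [0.922, 0.387, -0.001], [0.0, -0.002, -1.0]]
[ 0.41  0.28 -0.76  1.32  0.19  1.62  0.08]
```

{"method": "arm_command", "body": {
  "moves": [2, -0.4, 0, 0, 3, -0.6, 0, 0, 3, -0.5, 0, 0, 1, -0.2, 0, 0, 0, 0, 2, 0, 0, 0, 3, 0, 0, 0, 3, 0, 0, 0, 3, 0, 0, 0, 2.3, 0, 0, 0, 1, 0, 0, 0, 0, 0, 0, 0, 0, 0]
}}

```text
time: 9.5
ee_pos: [0.5272, 0.1364, 0.2139]
eef_rot: [0.554, 0.832, -0.0, -0.0]
ft_force: [0.7, 0.2, 1.1]
width: 0.0434
grip_force: 0.0
```

Run:
```python
from bench import r
from h import *
s=r.read_state();print(s["time"],s["ee_pos"],s["ft_force"],s["width"])
for n in("scene","side"):
    cv2.imwrite(f"pics/{n}1.png",r.camera(n)[:,:,::-1])
a=cv2.imread("pics/scene1.png")[125:225,220:350];b=cv2.imread("pics/side1.png")[150:250,205:335]
cv2.imwrite("pics/c1.png",cv2.resize(cv2.hconcat([a,b]),None,fx=3,fy=3,interpolation=cv2.INTER_CUBIC))
a0=61;L=[]
for k in range(60):
    u,v=np.radians(a0+5*k),np.radians(a0+5*k+5)
    L.append([round(4.8*(np.cos(v)-np.cos(u)),2),round(-4.8*(np.sin(v)-np.sin(u)),2)])
for k in range(0,60,12):print(a0+5*k,L[k:k+12])
```

```text
9.5 [0.52721463 0.13639678 0.2138502 ] [0.65028874 0.18450114 1.09514062] 0.04344462959208924
61 [[np.float64(-0.37), np.float64(-0.19)], [np.float64(-0.39), np.float64(-0.15)], [np.float64(-0.4), np.float64(-0.12)], [np.float64(-0.41), np.float64(-0.08)], [np.float64(-0.42), np.float64(-0.05)], [np.float64(-0.42), np.float64(-0.01)], [np.float64(-0.42), np.float64(0.03)], [np.float64(-0.41), np.float64(0.06)], [np.float64(-0.41), np.float64(0.1)], [np.float64(-0.4), np.float64(0.13)], [np.float64(-0.38), np.float64(0.17)], [np.float64(-0.37), np.float64(0.2)]]
121 [[np.float64(-0.35), np.float64(0.23)], [np.float64(-0.33), np.float64(0.26)], [np.float64(-0.3), np.float64(0.29)], [np.float64(-0.28), np.float64(0.31)], [np.float64(-0.25), np.float64(0.34)], [np.float64(-0.22), np.float64(0.36)], [np.float64(-0.19), np.float64(0.37)], [np.float64(-0.15), np.float64(0.39)], [np.float64(-0.12), np.float64(0.4)], [np.float64(-0.08), np.float64(0.41)], [np.float64(-0.05), np.float64(0.42)], [np.float64(-0.01), np.float64(0.42)]]
181 [[np.float64(0.03), np.float64(0.42)], [np.float64(0.06),
[... 629 characters left out ...]
np.float64(0.42), np.float64(-0.03)], [np.float64(0.41), np.float64(-0.06)], [np.float64(0.41), np.float64(-0.1)], [np.float64(0.4), np.float64(-0.13)], [np.float64(0.38), np.float64(-0.17)], [np.float64(0.37), np.float64(-0.2)]]
301 [[np.float64(0.35), np.float64(-0.23)], [np.float64(0.33), np.float64(-0.26)], [np.float64(0.3), np.float64(-0.29)], [np.float64(0.28), np.float64(-0.31)], [np.float64(0.25), np.float64(-0.34)], [np.float64(0.22), np.float64(-0.36)], [np.float64(0.19), np.float64(-0.37)], [np.float64(0.15), np.float64(-0.39)], [np.float64(0.12), np.float64(-0.4)], [np.float64(0.08), np.float64(-0.41)], [np.float64(0.05), np.float64(-0.42)], [np.float64(0.01), np.float64(-0.42)]]
```

View pics/c1.png

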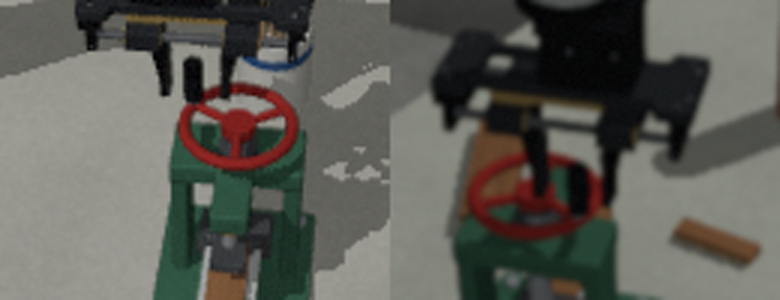

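The handle (scene crop (193,75), side crop (578,190)) stands between the fingers. I'll close lightly first.

{"method": "arm_command", "body": {
  "moves": [0, 0, 0, 0, 0, 0, 0, 0, 0, 0, 0, 0, 0, 0, 0, 0, 0, 0, 0, 0, 0, 0, 0, 0],
  "fingers": 0,
  "squeeze": 15
}}

```text
time: 10.1
ee_pos: [0.5253, 0.1364, 0.2136]
eef_rot: [0.554, 0.833, -0.002, -0.001]
ft_force: [-9.4, -3.0, 7.6]
width: 0.0177
grip_force: 15.0
```

{"method": "arm_command", "body": {
  "moves": [0, -0.2, -0.1, 0, 0, 0, 0, 0, 0, 0, 0, 0],
  "squeeze": 45
}}

```text
time: 10.35
ee_pos: [0.525, 0.136, 0.2142]
eef_rot: [0.554, 0.833, 0.0, 0.0]
ft_force: [3.9, 1.8, -6.5]
width: 0.0171
grip_force: 45.0
```

{"method": "arm_command", "body": {
  "moves": [-0.37, -0.14, -0.02, 0, -0.39, -0.15, -0.07, 0, -0.4, -0.12, -0.07, 0, -0.41, -0.08, -0.07, 0]
}}

```text
time: 10.68
ee_pos: [0.5254, 0.123, 0.2164]
eef_rot: [0.552, 0.834, 0.001, -0.002]
ft_force: [-0.3, 10.6, -8.0]
width: 0.0169
grip_force: 45.0
```

```bash
cat > f.py <<'E'
from bench import r
from h import *
H=np.array([.5716,.131,0])
s=r.read_state();M=R.from_euler('z',1.9651)
d=M.inv().apply(s["ee_pos"]-H);a=np.arctan2(d[1],d[0]);F=M.inv().apply(s["ft_force"])
t=np.array([-np.sin(a),np.cos(a),0]);n=np.array([np.cos(a),np.sin(a),0])
print("t %.2f ang %.1f rad %.1f z %.1f | Ft %.1f Fr %.1f Fz %.1f"%(s["time"],np.degrees(a)%360,1e3*np.hypot(*d[:2]),1e3*d[2],F@t,F@n,F[2]),s["joint_positions"].round(2))
E
python3 f.py
```

```text
t 10.68 ang 77.2 rad 46.9 z 216.4 | Ft -10.5 Fr -1.5 Fz -8.0 [ 0.38  0.23 -0.8   1.66  0.17  1.32 -0.04]
```

{"method": "arm_command", "body": {
  "moves": [-0.42, -0.05, -0.02, 0, -0.42, -0.01, -0.05, 0, -0.42, 0.03, -0.07, 0, -0.41, 0.06, -0.07, 0, -0.41, 0.1, -0.07, 0, -0.4, 0.13, -0.07, 0, -0.38, 0.17, -0.07, 0, -0.37, 0.2, -0.07, 0]
}}

```text
time: 11.35
ee_pos: [0.5412, 0.094, 0.2214]
eef_rot: [0.553, 0.833, -0.002, -0.003]
ft_force: [-16.9, 1.1, 7.2]
width: 0.0168
grip_force: 45.0
```

```bash
python3 f.py
```

```text
t 11.35 ang 118.1 rad 47.9 z 221.4 | Ft -13.8 Fr 9.8 Fz 7.2 [ 0.41  0.26 -0.77  1.63  0.18  1.34  0.01]
```

{"method": "arm_command", "body": {
  "moves": [-0.38, 0.18, -0.11, 0, -0.35, 0.22, -0.11, 0, -0.32, 0.26, -0.07, 0, -0.28, 0.31, -0.07, 0, -0.25, 0.34, -0.07, 0, -0.22, 0.36, -0.07, 0, -0.19, 0.37, -0.07, 0, -0.15, 0.39, -0.07, 0]
}}

```text
time: 12.02
ee_pos: [0.5726, 0.0819, 0.2273]
eef_rot: [0.554, 0.833, -0.003, -0.003]
ft_force: [-12.4, -1.1, 1.9]
width: 0.0169
grip_force: 45.0
```

```bash
python3 f.py
```

```text
t 12.02 ang 158.6 rad 49.1 z 227.3 | Ft -12.4 Fr 0.8 Fz 1.9 [ 0.39  0.32 -0.75  1.54  0.22  1.37  0.02]
```

{"method": "arm_command", "body": {
  "moves": [-0.12, 0.4, -0.07, 0, -0.08, 0.41, -0.07, 0, -0.05, 0.42, -0.07, 0, -0.01, 0.42, -0.07, 0]
}}

```text
time: 12.35
ee_pos: [0.5892, 0.0849, 0.2301]
eef_rot: [0.554, 0.833, -0.003, -0.002]
ft_force: [-12.2, -5.2, 2.1]
width: 0.0172
grip_force: 45.0
```

```bash
python3 f.py
```

```text
t 12.35 ang 178.3 rad 49.4 z 230.1 | Ft -13.3 Fr 0.5 Fz 2.1 [ 0.37  0.36 -0.75  1.49  0.24  1.39  0.  ]
```

{"method": "arm_command", "body": {
  "moves": [0.03, 0.42, -0.07, 0, 0.06, 0.41, -0.07, 0]
}}

```text
time: 12.52
ee_pos: [0.5967, 0.0884, 0.2315]
eef_rot: [0.554, 0.832, -0.003, -0.002]
ft_force: [-11.2, -6.7, 1.4]
width: 0.0169
grip_force: 45.0
```

```bash
python3 f.py
```

```text
t 12.52 ang 188.0 rad 49.5 z 231.5 | Ft -13.0 Fr 0.1 Fz 1.4 [ 0.35  0.38 -0.74  1.47  0.26  1.4  -0.01]
```

{"method": "arm_command", "body": {
  "moves": [0.1, 0.41, -0.07, 0, 0.13, 0.4, -0.07, 0]
}}

```text
time: 12.68
ee_pos: [0.6035, 0.0931, 0.2329]
eef_rot: [0.554, 0.832, -0.003, -0.001]
ft_force: [-10.7, -7.0, 1.1]
width: 0.017
grip_force: 45.0
```

```bash
python3 f.py
```

```text
t 12.68 ang 197.5 rad 49.5 z 232.9 | Ft -12.7 Fr -1.6 Fz 1.1 [ 0.34  0.39 -0.74  1.45  0.27  1.41 -0.02]
```

Still free (12.5–13.3 N). I'll go on in 10° steps.

{"method": "arm_command", "body": {
  "moves": [0.17, 0.38, -0.07, 0, 0.2, 0.37, -0.07, 0]
}}

```text
time: 12.85
ee_pos: [0.6093, 0.0989, 0.2343]
eef_rot: [0.555, 0.832, -0.003, -0.001]
ft_force: [-8.8, -8.1, 0.2]
width: 0.0172
grip_force: 45.0
```

```bash
python3 f.py
```

```text
t 12.85 ang 207.0 rad 49.5 z 234.3 | Ft -11.8 Fr -1.5 Fz 0.2 [ 0.32  0.41 -0.74  1.43  0.28  1.42 -0.03]
```

{"method": "arm_command", "body": {
  "moves": [0.23, 0.35, -0.07, 0, 0.26, 0.33, -0.07, 0]
}}

```text
time: 13.02
ee_pos: [0.614, 0.1056, 0.2357]
eef_rot: [0.555, 0.832, -0.003, -0.001]
ft_force: [-7.5, -10.7, -0.2]
width: 0.0167
grip_force: 45.0
```

```bash
python3 f.py
```

```text
t 13.02 ang 216.5 rad 49.4 z 235.7 | Ft -13.0 Fr -0.9 Fz -0.2 [ 0.3   0.42 -0.74  1.41  0.28  1.43 -0.04]
```

{"method": "arm_command", "body": {
  "moves": [0.29, 0.3, -0.07, 0, 0.31, 0.28, -0.07, 0]
}}

```text
time: 13.18
ee_pos: [0.6174, 0.1128, 0.237]
eef_rot: [0.555, 0.832, -0.004, -0.0]
ft_force: [-5.4, -10.9, -1.4]
width: 0.0171
grip_force: 45.0
```

```bash
python3 f.py
```

```text
t 13.18 ang 225.8 rad 49.3 z 237.0 | Ft -12.1 Fr -1.0 Fz -1.4 [ 0.29  0.43 -0.74  1.4   0.29  1.43 -0.05]
```

{"method": "arm_command", "body": {
  "moves": [0.34, 0.25, -0.07, 0, 0.36, 0.22, -0.07, 0]
}}

```text
time: 13.35
ee_pos: [0.6196, 0.1207, 0.2385]
eef_rot: [0.555, 0.832, -0.003, 0.0]
ft_force: [-3.1, -12.6, -1.6]
width: 0.0169
grip_force: 45.0
```

```bash
python3 f.py
```

```text
t 13.35 ang 235.3 rad 49.1 z 238.5 | Ft -13.0 Fr -0.4 Fz -1.6 [ 0.27  0.44 -0.74  1.38  0.29  1.44 -0.07]
```

{"method": "arm_command", "body": {
  "moves": [0.37, 0.19, -0.07, 0, 0.39, 0.15, -0.06, 0]
}}

```text
time: 13.52
ee_pos: [0.6204, 0.1286, 0.2398]
eef_rot: [0.556, 0.831, -0.003, 0.001]
ft_force: [0.1, -12.1, -2.3]
width: 0.0169
grip_force: 45.0
```

```bash
python3 f.py
```

```text
t 13.52 ang 244.6 rad 48.9 z 239.8 | Ft -12.1 Fr 0.7 Fz -2.3 [ 0.26  0.44 -0.74  1.38  0.3   1.44 -0.08]
```

{"method": "arm_command", "body": {
  "moves": [0.4, 0.12, -0.07, 0, 0.41, 0.08, -0.06, 0]
}}

```text
time: 13.68
ee_pos: [0.6199, 0.1367, 0.2413]
eef_rot: [0.556, 0.831, -0.003, 0.002]
ft_force: [2.6, -10.9, -3.0]
width: 0.0168
grip_force: 45.0
```

```bash
python3 f.py
```

```text
t 13.68 ang 254.2 rad 48.6 z 241.3 | Ft -11.1 Fr 1.3 Fz -3.0 [ 0.25  0.44 -0.74  1.37  0.3   1.44 -0.09]
```

{"method": "arm_command", "body": {
  "moves": [0.42, 0.05, -0.06, 0, 0.42, 0.01, -0.07, 0]
}}

```text
time: 13.85
ee_pos: [0.6179, 0.1449, 0.2428]
eef_rot: [0.556, 0.831, -0.002, 0.002]
ft_force: [6.9, -10.6, -4.5]
width: 0.0169
grip_force: 45.0
```

```bash
python3 f.py
```

```text
t 13.85 ang 264.1 rad 48.3 z 242.8 | Ft -12.1 Fr 3.5 Fz -4.5 [ 0.23  0.44 -0.74  1.37  0.3   1.44 -0.11]
```

{"method": "arm_command", "body": {
  "moves": [0.42, -0.03, -0.06, 0, 0.41, -0.06, -0.07, 0]
}}

```text
time: 14.02
ee_pos: [0.6144, 0.1527, 0.2444]
eef_rot: [0.556, 0.831, -0.001, 0.002]
ft_force: [9.3, -8.7, -3.8]
width: 0.0172
grip_force: 45.0
```

```bash
python3 f.py
```

```text
t 14.02 ang 274.3 rad 48.0 z 244.4 | Ft -12.0 Fr 4.3 Fz -3.8 [ 0.23  0.43 -0.75  1.38  0.3   1.44 -0.12]
```

{"method": "arm_command", "body": {
  "moves": [0.41, -0.07, -0.06, 0, 0.4, -0.1, -0.06, 0]
}}

```text
time: 14.18
ee_pos: [0.6098, 0.1599, 0.2457]
eef_rot: [0.556, 0.831, -0.001, 0.002]
ft_force: [10.0, -8.1, -4.3]
width: 0.0171
grip_force: 45.0
```

```bash
python3 f.py
```

```text
t 14.18 ang 284.5 rad 47.9 z 245.7 | Ft -12.6 Fr 3.1 Fz -4.3 [ 0.22  0.43 -0.75  1.38  0.3   1.44 -0.13]
```

{"method": "arm_command", "body": {
  "moves": [0.38, -0.15, -0.06, 0, 0.37, -0.18, -0.06, 0]
}}

```text
time: 14.35
ee_pos: [0.6042, 0.1657, 0.247]
eef_rot: [0.556, 0.831, -0.0, 0.003]
ft_force: [11.3, -7.9, -4.6]
width: 0.0167
grip_force: 45.1
```

```bash
python3 f.py
```

```text
t 14.35 ang 294.2 rad 47.7 z 247.0 | Ft -13.7 Fr 2.0 Fz -4.6 [ 0.22  0.42 -0.76  1.39  0.29  1.44 -0.14]
```

{"method": "arm_command", "body": {
  "moves": [0.36, -0.22, -0.07, 0, 0.33, -0.25, -0.06, 0]
}}

```text
time: 14.52
ee_pos: [0.5977, 0.1705, 0.2485]
eef_rot: [0.556, 0.831, 0.0, 0.003]
ft_force: [15.5, -5.5, -6.0]
width: 0.0171
grip_force: 45.1
```

```bash
python3 f.py
```

```text
t 14.52 ang 303.9 rad 47.3 z 248.5 | Ft -15.9 Fr 4.0 Fz -6.0 [ 0.22  0.41 -0.76  1.4   0.28  1.44 -0.15]
```

{"method": "arm_command", "body": {
  "moves": [0.32, -0.28, -0.06, 0]
}}

```text
time: 14.6
ee_pos: [0.5942, 0.1725, 0.2492]
eef_rot: [0.556, 0.831, 0.001, 0.003]
ft_force: [16.3, -5.5, -6.3]
width: 0.0168
grip_force: 45.1
```

```bash
python3 f.py
```

```text
t 14.60 ang 308.9 rad 47.2 z 249.2 | Ft -16.9 Fr 3.0 Fz -6.3 [ 0.22  0.4  -0.77  1.41  0.28  1.44 -0.15]
```

Push is +4.5 N in motion, a nip of about 27 N. I'll stop here, relax the hand's lead and check before releasing.

{"method": "arm_command", "body": {
  "moves": [-0.1, 0.08, 0.04, 0, -0.1, 0.08, 0.04, 0, 0, 0, 0, 0]
}}

```text
time: 14.85
ee_pos: [0.5944, 0.1728, 0.2486]
eef_rot: [0.555, 0.832, 0.0, 0.001]
ft_force: [6.2, -3.7, 0.5]
width: 0.0168
grip_force: 45.0
```

```bash
python3 f.py
```

```text
t 14.85 ang 308.8 rad 47.6 z 248.6 | Ft -7.3 Fr -0.3 Fz 0.5 [ 0.22  0.4  -0.77  1.41  0.28  1.44 -0.15]
```

{"method": "arm_command", "body": {
  "moves": [-0.08, 0.07, 0, 0, 0, 0, 0, 0],
  "squeeze": 15
}}

```text
time: 15.02
ee_pos: [0.5945, 0.173, 0.2484]
eef_rot: [0.554, 0.832, -0.0, 0.001]
ft_force: [1.9, -5.4, 1.6]
width: 0.0174
grip_force: 15.0
```

{"method": "arm_command", "body": {
  "moves": [0, 0, 0, 0, 0, 0, 0, 0, 0, 0, 0, 0, 0, 0, 0, 0, 0, 0, -1, 0, 0, 0, -2, 0, 0, 0, -3, 0, 0, 0, -3, 0, 0, 0, -3, 0, -2, 0, -2, 0, -3, 0, 0, 0, -3, 0, 0, 0],
  "fingers": 50
}}

```text
time: 16.02
ee_pos: [0.6251, 0.1008, 0.3908]
eef_rot: [0.553, 0.833, 0.001, 0.001]
ft_force: [0.1, -1.0, -1.1]
width: 0.0436
grip_force: 0.0
```

{"method": "arm_command", "body": {
  "moves": [-3, 0, 0, 0, -3, 0, 0, 0, -2, 0, 0, 0, 0, 0, 0, 0, 0, 0, 0, 0]
}}

```text
time: 16.43
ee_pos: [0.6559, 0.0254, 0.3882]
eef_rot: [0.555, 0.832, 0.0, -0.0]
ft_force: [-0.7, 0.5, -0.4]
width: 0.0434
grip_force: 0.0
```

Run:
```python
from bench import r
from h import *
s=r.read_state();print(s["time"],s["ee_pos"],s["ft_force"])
a=r.camera("scene")[:,:,::-1][125:265,230:370];b=r.camera("wrist")[:,:,::-1]
print(r.camera_info("wrist")["origin"])
cv2.imwrite("pics/e.png",cv2.hconcat([cv2.resize(np.ascontiguousarray(a),(400,400),interpolation=cv2.INTER_CUBIC),cv2.resize(np.ascontiguousarray(b[:300]),(400,400)*1 if False else (400,400))]))
```

```text
16.4333 [0.6559494  0.02544039 0.38823574] [-0.66613769  0.4548158  -0.39227984]
[0.62986785 0.08888239 0.55157463]
```

View pics/e.png

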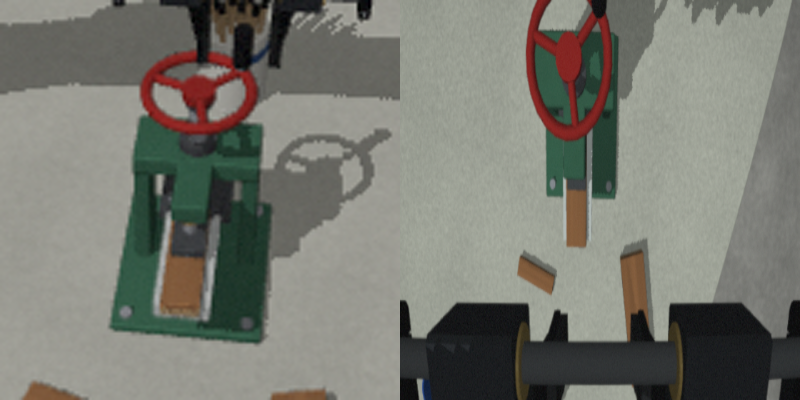

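The blank is seated in the channel (tail at wrist crop (577,245), just past the rims), the platen is raised with the blank under the jaw, and the crank at (598,5) is free of the hand. I'm handing in.

```bash
python3 -c "
from bench import r
print(r.close_job())"
```

```text
the job is handed in; nothing more can be done
None
```

The brush handle was pushed home against the end stop, then nipped with about 4.5 N more turning push than free (an estimated 27 N nip). The crank was released and the job handed in at about 16.5 s; the judge's result isn't shown to me.

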